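# Cover the rinsed fish jars with the lids from the stack

## Task

The four clean lids are stacked on the upturned black pot: take the stack apart and lay each lid, right way up, flat and centred on the open jar it fits, the largest lid on the jar with the widest mouth and so on by size down to the smallest lid on the narrowest mouth. Leave the jars standing where they are, and do not let any lid touch the table.

Things in the scene. Friction and masses are not known exactly. Their poses are not given: they have to be found in the camera images.
- lid_xl_center (a point): The largest lid: a plain flat round disc of grey plastic with a white top face, 66 mm across and 14 mm thick, 45 g (hidden +-30 %); it starts at the bottom of the stack, its underside 40 mm above the table. The point is the lid's centre, half-way up (7 mm above its underside); z is its axis, up. Friction alone holds it in the stack.
- lid_l_center (a point): The second largest lid: a plain flat round disc of grey plastic with a white top face, 56 mm across and 14 mm thick, 45 g (hidden +-30 %); it starts second from the bottom. The point is the lid's centre, half-way up (7 mm above its underside); z is its axis, up. Friction alone holds it in the stack.
- lid_m_center (a point): The second smallest lid: a plain flat round disc of grey plastic with a white top face, 46 mm across and 14 mm thick, 45 g (hidden +-30 %); it starts third from the bottom. The point is the lid's centre, half-way up (7 mm above its underside); z is its axis, up. Friction alone holds it in the stack.
- lid_s_center (a point): The smallest lid: a plain flat round disc of grey plastic with a white top face, 36 mm across and 14 mm thick, 45 g (hidden +-30 %); it starts at the top of the stack. The point is the lid's centre, half-way up (7 mm above its underside); z is its axis, up. Friction alone holds it in the stack.
- jar_xl_mouth (a point): The open clear glass jar with the widest mouth: white rim 54 mm across outside, 46 mm inside, 75 mm tall, body 68 mm across, 0.3 kg, standing loose on the table. The point is the centre of its mouth, level with the rim, 75 mm above the jar's foot; z points up along the jar's axis.
- jar_l_mouth (a point): The open clear glass jar with the second widest mouth: white rim 44 mm across outside, 36 mm inside, 90 mm tall, body 76 mm across, 0.3 kg, standing loose on the table. The point is the centre of its mouth, level with the rim, 90 mm above the jar's foot; z points up along the jar's axis.
- jar_m_mouth (a point): The open clear glass jar with the second narrowest mouth: white rim 34 mm across outside, 26 mm inside, 66 mm tall, body 60 mm across, 0.3 kg, standing loose on the table. The point is the centre of its mouth, level with the rim, 66 mm above the jar's foot; z points up along the jar's axis.
- jar_s_mouth (a point): The open clear glass jar with the narrowest mouth: white rim 24 mm across outside, 16 mm inside, 84 mm tall, body 54 mm across, 0.3 kg, standing loose on the table. The point is the centre of its mouth, level with the rim, 84 mm above the jar's foot; z points up along the jar's axis.
- pot: The upturned black plastic pot on which the lids are stacked: fixed, 40 mm high, 94 mm across its flat top and 112 mm at its foot. The four lids lie loosely on it, one on another, each smaller than the one below and centred to within about 4 mm. The origin is the centre of its underside, on the table; z up.
Things that resemble listed ones, but are neither listed nor needed, are in the scene too. What is shaped like the part that bears lid_m_center but pink or yellow is not meant.

How it is judged:
By the outcome, as a careful person would: the job done as asked, in the order asked, and still so for the second after the job is handed in, with the robot touching nothing.
It also fails if it takes over 120 s, if anything falls off the work surface, if the arm or the gripper's body presses on something with over 40 N, if the wrist force passes 120 N, or if a joint passes its speed limit or range.

## Robot

A 6-joint arm with a two-finger parallel gripper is mounted at the origin on the work surface. World frame = base frame: x ahead of the robot, y to its left, z up, the work surface at z = 0. Lengths are in mm, angles in rad, forces in N, time in s.
With the tool pointing down it reaches from about 425 to 1125 mm from the base axis. Payload 14.9 kg.
Tool frame: the origin (TCP) lies at the very end of the fingers, on their centre line; the grasp point (between the pads) lies 19 mm behind it; z points along the fingers, x is the direction in which the jaws open and shut, and the axes are right-handed (so a half turn about z gives the same grasp; the last joint's range is limited). The gripper opens to 91 mm and grips with 3 to 60 N. Pads are 32 mm wide; open, the fingers measure 118 mm over their backs; the gripper's body (76 mm by 178 mm) begins 60 mm behind the grasp point.
Start: joints at [-1.225, 0.379, 1.734, -0, 1.028, -0.033], TCP at [258.861, -650.391, 213.932] pointing down, gripper open.
Joint ranges: [-2.77, 2.77], [-0.74, 2.19], [0, 2.66], [-1.06, 4.2], [0.31, 2.87], [-3.08, 3.08]. Speed limits (rad/s): [1.89, 1.89, 2.39, 3.14, 3.14, 3.14].

## Interface

Orientations are given as a rotation vector (axis times angle).
In Python, from rig import robot gives the robot as it stands.
- The arm moves only by the shell command python3 -m jog 'ROWS'. ROWS is JSON, a list of rows, each an object of numbers: "claw": the gripper command: -1 is fully open, 1 is shut, values between are in proportion; "x", "y", "z": the shift along the world's x, y, z in mm; "wx", "wy", "wz": the turn, a rotation vector about the world's x, y, z in rad. In form: [{"claw": .., "x": .., "y": .., "z": .., "wx": .., "wy": .., "wz": ..}, ...]. A call has 1 to 8 rows; each row is the pose to reach, as a shift and turn from the pose commanded when the call began; what a row does not reach only later rows make up. A row lasts 1/12 s, in which the tool goes at most 41.7 mm and 7.16 degrees, less where a joint would pass 70% of its speed; a pose out of reach is approached as far as the arm can. A call with a gripper value outside its range is refused whole. The fingers move at their own pace and stop on an object; the grip force is fixed at half the most. Time passes only in rows, so rows that repeat a pose let the fingers close. It gives the time, the measured TCP pose, the force and the opening at its end, in the units of the state.
- robot.observe(): the state, without advancing time (a new reading comes with each control period).
- robot.capture(name): name is "side" or "top"; returns the picture (384x512x3 uint8, red, green, blue); there is no depth.
- robot.calibration(name): a dict with "fovy" (degrees; the focal length in pixels is half the picture's height over the tangent of half this angle, whatever the lens; pixels are square), "cx", "cy" (the principal point, pixels), "view" (4x4, takes a point from world to camera coordinates). Camera axes: x right, y down, z forward; pixel columns grow to the right and rows downward; lengths in mm; the calibration is good to about 2 mm. A picture is of the moment at which its call begins. calibration takes no time and is no camera call.
- robot.close_job(): hands the job in, once; it reports no verdict.
The state is a dict: "time": time; "qpos": joint angles; "dq": joint speeds; "tau": joint torques, N m; "tool_pos": TCP position; "ee_rot": TCP orientation; "contact_force": force on the tool from outside, world axes, zero at the start; "torque": the same for the moment, N m; "gripper_width": finger opening in mm.
Only numpy, scipy, OpenCV 4.12 (cv2) and the standard library are available. Lean on these libraries where they do the work, as an engineer would, in place of code of your own. Each camera call takes 0.05 s, during which the arm holds its last target. There are 200 camera calls.

## Working session

There is one attempt and no reset: what is moved stays moved. The work goes in short steps, Python scripts to look and compute and a shell command to move; the robot and the scene stay as the last step left them, time stands still between calls to the robot, and variables do not carry over. Pictures are saved under pics/ and viewed, about 12 in all and at most 16, crops included, and the job is handed in when it is done.

```bash
ls; mkdir -p pics; python3 - <<'E'
from rig import robot
import cv2, numpy as np
for n in ("side","top"):
    im=robot.capture(n); cv2.imwrite(f"pics/{n}0.png",im[:,:,::-1]); c=robot.calibration(n); print(n,{k:np.round(v,4).tolist() for k,v in c.items()})
print(robot.observe())
E
```

```text
pics
side {'fovy': 47.2315, 'cx': 252.348, 'cy': 191.4664, 'view': [[-0.9329, -0.3601, -0.0033, 505.9805], [-0.2195, 0.5759, -0.7875, 184.205], [0.2855, -0.7339, -0.6163, 859.6044], [0.0, 0.0, 0.0, 1.0]]}
top {'fovy': 49.2075, 'cx': 254.1833, 'cy': 185.5755, 'view': [[-0.012, -0.9996, 0.026, -5.8765], [-0.9857, 0.0075, -0.1683, 547.1781], [0.1681, -0.0277, -0.9854, 894.1461], [0.0, 0.0, 0.0, 1.0]]}
{'time': 0.1, 'qpos': array([-1.22529403e+00,  3.79381601e-01,  1.73472238e+00, -9.88557114e-06,
        1.02855872e+00, -3.33112140e-02]), 'dq': array([ 0.00037086, -0.00078467, -0.00020001, -0.00164117, -0.00016571,
        0.00070029]), 'tau': array([-1.22930891e-03, -7.65039253e+01, -4.35294807e+01,  6.51847548e-02,
        3.98819649e-02,  3.89734069e-06]), 'tool_pos': array([ 258.73106751, -650.02563258,  213.33604575]), 'ee_rot': array([-2.59944690e+00,  1.76311218e+00,  1.36639562e-03]), 'contact_force': array([0.77294957, 0.23067117, 0.40685559]), 'torque': array([-0.01497379,  0.04371607,  0.01905488]), 'gripper_width': 90.90156532925417}
```

View pics/side0.png

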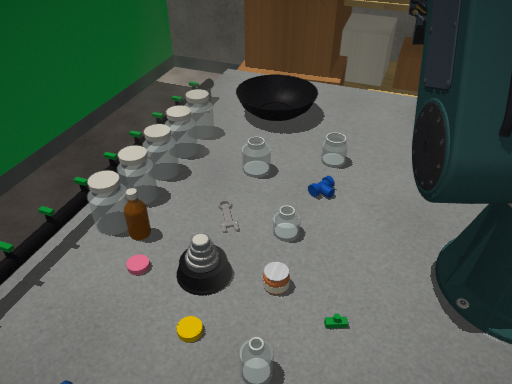

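View pics/top0.png

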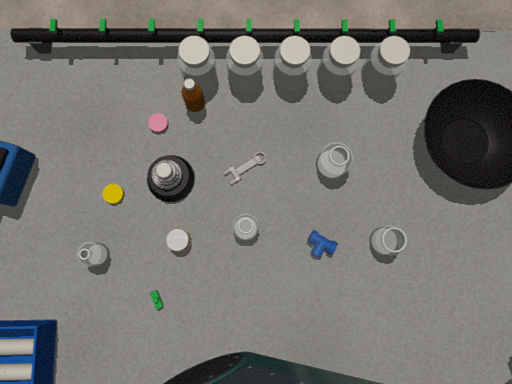

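The jars are at top (334,160), (388,240), (246,228) and (92,254). The stack is at top (168,175) and side (201,258). Next I'll enlarge these.

```bash
python3 - <<'E'
import cv2, numpy as np
t=cv2.imread("pics/top0.png"); s=cv2.imread("pics/side0.png")
def c(im,x,y,h=26): 
    k=cv2.resize(im[y-h:y+h,x-h:x+h],(200,200),interpolation=cv2.INTER_CUBIC); cv2.putText(k,f"{x-h},{y-h}",(2,12),0,.4,(0,0,255)); return k
A=[c(t,338,160),c(t,391,240),c(t,246,228),c(t,90,254)]
B=[c(s,256,155),c(s,335,150),c(s,287,223),c(s,257,357)]
C=[c(t,168,176),c(s,203,258,30),c(t,178,240),c(s,277,278)]
cv2.imwrite("pics/z.png",np.vstack([np.hstack(A),np.hstack(B),np.hstack(C)]))
E
```

```text
(no output)
```

View pics/z.png

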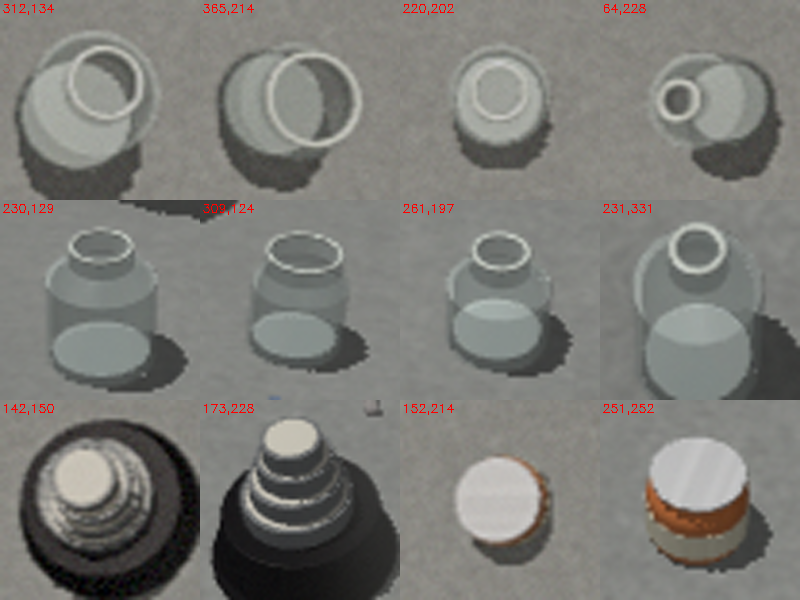

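Here the rim outer diameters identify the jars. Top (341,157) looks like L, top (393,241) XL, top (246,225) M and top (84,254) S. I'll measure them all to check. The pink and yellow discs and the white-capped jar at top (178,240) are decoys.

```bash
cat > v.py <<'E'
import cv2, numpy as np
from rig import robot
C={n:robot.calibration(n) for n in("side","top")}
def ray(n,u,v):
    c=C[n];V=np.array(c["view"]);f=192/np.tan(np.radians(c["fovy"]/2))
    R=V[:3,:3];o=-R.T@V[:3,3];d=R.T@np.array([(u-c["cx"])/f,(v-c["cy"])/f,1]);return o,d
def plane(n,u,v,z):
    o,d=ray(n,u,v);return o+d*(z-o[2])/d[2]
def proj(n,p):
    c=C[n];V=np.array(c["view"]);f=192/np.tan(np.radians(c["fovy"]/2))
    q=V[:3,:3]@np.asarray(p,float)+V[:3,3];return np.array([c["cx"]+f*q[0]/q[2],c["cy"]+f*q[1]/q[2]])
def circ(n,cnt,z):
    """fit circle in plane z to contour pixels"""
    P=np.array([plane(n,u,v,z)[:2] for u,v in cnt]);A=np.c_[2*P,np.ones(len(P))]
    s=np.linalg.lstsq(A,(P**2).sum(1),rcond=None)[0];r=np.sqrt(s[2]+s[0]**2+s[1]**2)
    return s[:2],r,np.abs(np.hypot(*(P-s[:2]).T)-r).mean()
def blob(im,u,v,h,thr,k=4):
    """outer hull of largest bright blob round (u,v), in picture pixels"""
    u,v=int(u),int(v);x0,y0=max(u-h,0),max(v-h,0);g=cv2.cvtColor(im[y0:v+h,x0:u+h],cv2.COLOR_RGB2GRAY)
    g=cv2.resize(g,None,fx=k,fy=k,interpolation=cv2.INTER_CUBIC)
    cs,_=cv2.findContours((g>thr).astype(np.uint8),cv2.RETR_EXTERNAL,cv2.CHAIN_APPROX_NONE)
    c=max(cs,key=lambda c:cv2.contourArea(cv2.convexHull(c)));c=c[:,0,:].astype(float)
    return (c+.5)/k-.5+[x0,y0]
E
python3 - <<'E'
from v import *
im={n:cv2.imread(f"pics/{n}0.png")[:,:,::-1].copy() for n in C}
J={"xl":(75,(393,241),(335,138)),"l":(90,(340,156),(256,142)),"m":(66,(246,225),(288,211)),"s":(84,(84,254),(257,344))}
for j,(z,t,s) in J.items():
  for n,p in(("top",t),("side",s)):
    for thr in(150,165,180):
      try:
        c,r,e=circ(n,blob(im[n],*p,16,thr),z); print(j,n,thr,c.round(1),"d",round(2*r,1),round(e,2))
      except Exception as ex: print(j,n,thr,ex)
for n,p in(("top",(164,171)),("side",(201,240))):
  for thr in(160,180): c,r,e=circ(n,blob(im[n],*p,9,thr),96); print("lid s",n,thr,c.round(1),round(2*r,1),round(e,2))
E
```

```text
xl top 150 [ 423.  -304.4] d 57.9 3.38
xl top 165 [ 423.2 -309.6] d 52.0 0.24
xl top 180 [ 423.4 -309.5] d 50.1 0.51
xl side 150 [ 426.3 -304.8] d 47.4 1.41
xl side 165 [ 410.9 -306.9] d 24.7 1.04
xl side 180 [ 443.8 -290.3] d 4.0 0.63
l top 150 [ 598.7 -188.3] d 51.8 5.59
l top 165 [ 598.7 -188.6] d 49.9 5.14
l top 180 [ 608.4 -194.7] d 35.2 0.53
l side 150 [ 604.8 -192.9] d 36.8 1.44
l side 165 [ 616.4 -184.6] d 18.9 1.0
l side 180 [ 594.3 -205.8] d 5.9 1.1
m top 150 [452.6   9.7] d 46.7 0.25
m top 165 [452.9   9.8] d 44.4 0.29
m top 180 [458.7   9.6] d 29.0 0.98
m side 150 [458.6  12.5] d 33.1 0.38
m side 165 [458.3  12.5] d 29.8 0.89
m side 180 [456.4  12.2] d 26.2 0.47
s top 150 [399.7 323.1] d 30.0 3.66
s top 165 [400.5 344.6] d 21.8 0.22
s top 180 [400.9 344.3] d 19.1 0.54
s side 150 [402.4 347.9] d 22.8 0.2
s side 165 [402.2 348. ] d 21.9 0.15
s side 180 [402.2 348.1] d 20.0 0.57
lid s top 160 [575.  183.4] 30.7 0.21
lid s top 180 [575.  183.3] 28.7 0.18
lid s side 160 [576.7 185.9] 28.5 0.25
lid s side 180 [576.7 185.8] 26.8 0.27
```

```bash
python3 - <<'E'
from v import *
im={n:cv2.imread(f"pics/{n}0.png")[:,:,::-1].copy() for n in C}
for j,z,n,p,T in(("xl",75,"side",(335,138),(135,140,145)),("l",90,"side",(256,142),(135,140,145)),("l",90,"top",(340,156),(172,176)),("m",66,"top",(246,225),(170,174,177))):
    for thr in T:
        c,r,e=circ(n,blob(im[n],*p,13 if j!='m' else 11,thr),z); print(j,n,thr,c.round(1),"d",round(2*r,1),round(e,2))
# stack: radial edge search of lid outlines in the top view: lowest-bright edges
S=robot.observe();print(S["tool_pos"],S["ee_rot"],S["qpos"])
from scipy.spatial.transform import Rotation as R
print(R.from_rotvec(S["ee_rot"]).as_matrix().round(3))
E
```

```text
xl side 135 [ 425.  -306.2] d 55.9 0.62
xl side 140 [ 424.7 -305.8] d 51.1 2.08
xl side 145 [ 424.7 -304.8] d 50.0 1.78
l side 135 [ 607.7 -193.6] d 45.9 0.95
l side 140 [ 606.9 -193.1] d 40.4 2.03
l side 145 [ 604.4 -193.1] d 36.4 1.66
l top 172 [ 606.  -195.5] d 41.4 0.23
l top 176 [ 606.1 -195.7] d 39.7 0.67
m top 170 [458.6   9.7] d 34.3 0.78
m top 174 [458.4   9.8] d 33.1 0.56
m top 177 [457.9   9.6] d 30.6 1.09
[ 258.73106751 -650.02563258  213.33604575] [-2.59944690e+00  1.76311218e+00  1.36639562e-03] [-1.22529403e+00  3.79381601e-01  1.73472238e+00 -9.88557114e-06
  1.02855872e+00 -3.33112140e-02]
[[ 0.37  -0.929 -0.   ]
 [-0.929 -0.37   0.001]
 [-0.001 -0.    -1.   ]]
```

```bash
r='x'; python3 -m jog '[{"claw":-0.3,"x":317,"y":834.6},{"claw":-0.3,"x":317,"y":834.6},{"claw":-0.3,"x":317,"y":834.6},{"claw":-0.3,"x":317,"y":834.6},{"claw":-0.3,"x":317,"y":834.6},{"claw":-0.3,"x":317,"y":834.6},{"claw":-0.3,"x":317,"y":834.6},{"claw":-0.3,"x":317,"y":834.6}]'
```

```text
$[0]: bad value
```

```bash
python3 -m jog '[{"claw":-0.3,"x":317,"y":835,"z":0,"wx":0,"wy":0,"wz":0},{"claw":-0.3,"x":317,"y":835,"z":0,"wx":0,"wy":0,"wz":0},{"claw":-0.3,"x":317,"y":835,"z":0,"wx":0,"wy":0,"wz":0},{"claw":-0.3,"x":317,"y":835,"z":0,"wx":0,"wy":0,"wz":0},{"claw":-0.3,"x":317,"y":835,"z":0,"wx":0,"wy":0,"wz":0},{"claw":-0.3,"x":317,"y":835,"z":0,"wx":0,"wy":0,"wz":0},{"claw":-0.3,"x":317,"y":835,"z":0,"wx":0,"wy":0,"wz":0},{"claw":-0.3,"x":317,"y":835,"z":0,"wx":0,"wy":0,"wz":0}]'
```

```text
time: 0.77
tool_pos: [377.2, -336.8, 213.8]
ee_rot: [-2.6, 1.764, 0.0]
contact_force: [1.1, -0.6, -0.2]
gripper_width: 59.5
```

```bash
python3 -m jog '[{"claw":-0.3,"x":118,"y":308,"z":0,"wx":0,"wy":0,"wz":0},{"claw":-0.3,"x":118,"y":308,"z":0,"wx":0,"wy":0,"wz":0},{"claw":-0.3,"x":118,"y":308,"z":0,"wx":0,"wy":0,"wz":0},{"claw":-0.3,"x":118,"y":308,"z":0,"wx":0,"wy":0,"wz":0},{"claw":-0.3,"x":118,"y":308,"z":0,"wx":0,"wy":0,"wz":0},{"claw":-0.3,"x":118,"y":308,"z":0,"wx":0,"wy":0,"wz":0},{"claw":-0.3,"x":118,"y":308,"z":0,"wx":0,"wy":0,"wz":0},{"claw":-0.3,"x":118,"y":308,"z":0,"wx":0,"wy":0,"wz":0}]'
python3 -m jog '[{"claw":-0.3,"x":81,"y":213,"z":-50,"wx":0,"wy":0,"wz":0},{"claw":-0.3,"x":81,"y":213,"z":-50,"wx":0,"wy":0,"wz":0},{"claw":-0.3,"x":81,"y":213,"z":-50,"wx":0,"wy":0,"wz":0},{"claw":-0.3,"x":81,"y":213,"z":-50,"wx":0,"wy":0,"wz":0},{"claw":-0.3,"x":81,"y":213,"z":-50,"wx":0,"wy":0,"wz":0},{"claw":-0.3,"x":81,"y":213,"z":-50,"wx":0,"wy":0,"wz":0},{"claw":-0.3,"x":81,"y":213,"z":-50,"wx":0,"wy":0,"wz":0},{"claw":-0.3,"x":81,"y":213,"z":-50,"wx":0,"wy":0,"wz":0}]'
python3 - <<'E'
from v import *
o=robot.observe();print(o["tool_pos"],o["ee_rot"],o["qpos"],o["dq"].round(3))
s=robot.capture("side");t=robot.capture("top")
for n,i in(("side",s),("top",t)): cv2.imwrite(f"pics/{n}1.png",i[:,:,::-1])
k=[cv2.resize(s[170:300,130:280],(450,390)),cv2.resize(t[110:240,110:220],(330,390))]
print(proj("side",o["tool_pos"]),proj("top",o["tool_pos"]))
cv2.imwrite("pics/a1.png",np.hstack(k)[:,:,::-1])
E
```

```text
time: 1.43
tool_pos: [495.4, -28.4, 214.0]
ee_rot: [-2.6, 1.763, -0.0]
contact_force: [1.5, -0.7, 0.6]
gripper_width: 59.3
time: 2.1
tool_pos: [575.8, 183.1, 163.1]
ee_rot: [2.601, -1.76, -0.001]
contact_force: [-0.3, -0.3, -0.3]
gripper_width: 59.2
[575.79623151 183.12671765 163.11828022] [ 2.60078806e+00 -1.76028591e+00 -1.33334444e-03] [ 2.69382537e-01  2.97472209e-01  1.95537654e+00 -8.59232991e-05
  8.90130312e-01  1.45944535e+00] [-0.035 -0.031  0.023 -0.002  0.004 -0.011]
[197.99214234 210.84420815] [156.81259267 161.9601877 ]
```

View pics/a1.png

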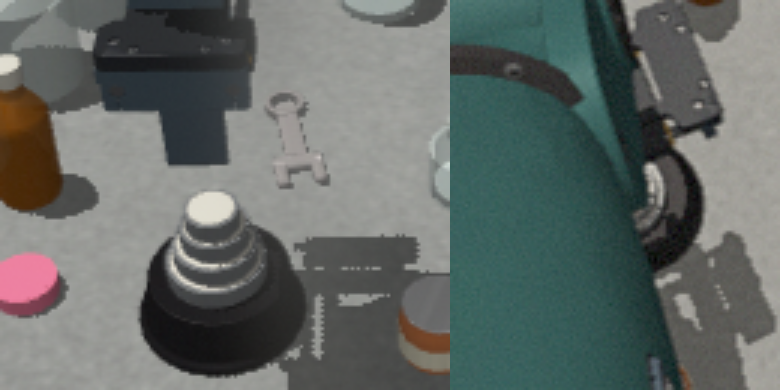

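The picture shows the near finger at side cols 185–206, with its tip at row 225. It is hanging in line with the small lid at (200,240). I'll use that known finger to check the side camera's bias.

```bash
python3 - <<'E'
from v import *
p=np.array([575.8,183.1,163.1]);x=np.array([.37,-.929,0]);y=np.array([-.929,-.37,0])
for h in(29.6,43): 
  for w in(-16,0,16): print(h,w,proj("side",p-x*h+y*w).round(1))
im=cv2.imread("pics/side1.png"); g=cv2.cvtColor(im,cv2.COLOR_BGR2GRAY)
for r in(212,217,221): print(r,g[r,180:212].tolist())
print(g[215:232,195].tolist())
c=circ("side",blob(im,201,240,9,160),96);print(c)
print("per-mm px x,y:",proj("side",p+[1,0,0])-proj("side",p),proj("side",p+[0,1,0])-proj("side",p))
E
```

```text
29.6 -16 [187.3 222. ]
29.6 0 [196.5 221.9]
29.6 16 [205.7 221.8]
43 -16 [186.5 227.2]
43 0 [195.8 227.1]
43 16 [205.1 227. ]
212 [152, 155, 158, 147, 49, 48, 49, 48, 49, 49, 50, 48, 50, 50, 50, 51, 53, 51, 51, 53, 55, 56, 56, 55, 64, 108, 154, 153, 150, 146, 147, 149]
217 [155, 157, 158, 154, 125, 48, 48, 48, 49, 48, 49, 50, 50, 50, 51, 50, 50, 51, 52, 53, 53, 55, 56, 57, 60, 89, 149, 151, 153, 153, 153, 153]
221 [154, 155, 156, 154, 145, 95, 48, 48, 49, 48, 50, 49, 50, 50, 50, 50, 51, 52, 53, 53, 54, 54, 55, 55, 56, 72, 132, 154, 150, 149, 153, 155]
[51, 50, 50, 50, 50, 52, 50, 51, 51, 50, 126, 153, 151, 151, 155, 152, 152]
(array([576.81119405, 185.84823041]), np.float64(15.064482260432715), np.float64(0.2413428547598239))
per-mm px x,y: [-0.4993064  -0.12911873] [-0.25120045  0.3388196 ]
```

```bash
python3 -m jog '[{"claw":-0.3,"x":0,"y":1,"z":-40,"wx":0,"wy":0,"wz":0},{"claw":-0.3,"x":0,"y":1,"z":-68,"wx":0,"wy":0,"wz":0},{"claw":-0.3,"x":0,"y":1,"z":-78.5,"wx":0,"wy":0,"wz":0},{"claw":-0.3,"x":0,"y":1,"z":-78.5,"wx":0,"wy":0,"wz":0},{"claw":-0.3,"x":0,"y":1,"z":-78.5,"wx":0,"wy":0,"wz":0},{"claw":0,"x":0,"y":1,"z":-78.5,"wx":0,"wy":0,"wz":0},{"claw":0.5,"x":0,"y":1,"z":-78.5,"wx":0,"wy":0,"wz":0},{"claw":1,"x":0,"y":1,"z":-78.5,"wx":0,"wy":0,"wz":0}]'
python3 -m jog '[{"claw":1,"x":0,"y":0,"z":0,"wx":0,"wy":0,"wz":0},{"claw":1,"x":0,"y":0,"z":0,"wx":0,"wy":0,"wz":0},{"claw":1,"x":0,"y":0,"z":0,"wx":0,"wy":0,"wz":0},{"claw":1,"x":0,"y":0,"z":0,"wx":0,"wy":0,"wz":0}]'
```

```text
time: 2.87
tool_pos: [577.0, 183.4, 86.9]
ee_rot: [-2.599, 1.763, -0.002]
contact_force: [0.8, -0.6, -0.6]
gripper_width: 42.0
time: 3.2
tool_pos: [576.7, 183.4, 86.4]
ee_rot: [-2.599, 1.763, -0.001]
contact_force: [-2.0, -0.9, 8.2]
gripper_width: 35.0
```

```bash
python3 -m jog '[{"claw":1,"x":0,"y":0,"z":15,"wx":0,"wy":0,"wz":0},{"claw":1,"x":0,"y":0,"z":45,"wx":0,"wy":0,"wz":0},{"claw":1,"x":-25,"y":23,"z":50,"wx":0,"wy":0,"wz":0},{"claw":1,"x":-53,"y":49,"z":50,"wx":0,"wy":0,"wz":0},{"claw":1,"x":-80,"y":74,"z":50,"wx":0,"wy":0,"wz":0},{"claw":1,"x":-108,"y":100,"z":50,"wx":0,"wy":0,"wz":0},{"claw":1,"x":-135,"y":125,"z":50,"wx":0,"wy":0,"wz":0},{"claw":1,"x":-160,"y":149,"z":50,"wx":0,"wy":0,"wz":0}]'
python3 -m jog '[{"claw":1,"x":-15,"y":14,"z":0,"wx":0,"wy":0,"wz":0},{"claw":1,"x":-15,"y":14,"z":0,"wx":0,"wy":0,"wz":0},{"claw":1,"x":-15,"y":14,"z":0,"wx":0,"wy":0,"wz":0},{"claw":1,"x":-15,"y":14,"z":0,"wx":0,"wy":0,"wz":0}]'
python3 - <<'E'
from v import *
o=robot.observe();print(o["tool_pos"],o["gripper_width"],o["contact_force"])
s=robot.capture("side");t=robot.capture("top")
for n,i in(("side",s),("top",t)): cv2.imwrite(f"pics/{n}2.png",i[:,:,::-1])
print(proj("side",o["tool_pos"]),proj("top",o["tool_pos"]))
k=[cv2.resize(s[224:384,170:340],(510,480)),cv2.resize(t[110:240,115:215],(290,480))]
cv2.imwrite("pics/a2.png",np.hstack(k)[:,:,::-1])
E
```

```text
time: 3.87
tool_pos: [414.6, 333.2, 135.8]
ee_rot: [-2.6, 1.763, -0.0]
contact_force: [0.2, -0.6, -0.5]
gripper_width: 35.3
time: 4.2
tool_pos: [401.6, 346.1, 135.6]
ee_rot: [-2.6, 1.763, -0.0]
contact_force: [-1.0, -1.2, 0.1]
gripper_width: 35.2
[401.56205364 346.11859588 135.63169592] 35.185090820189224 [-0.97559547 -1.24911867  0.11575108]
[256.66777111 321.54080144] [ 73.25262582 252.74997612]
```

View pics/a2.png

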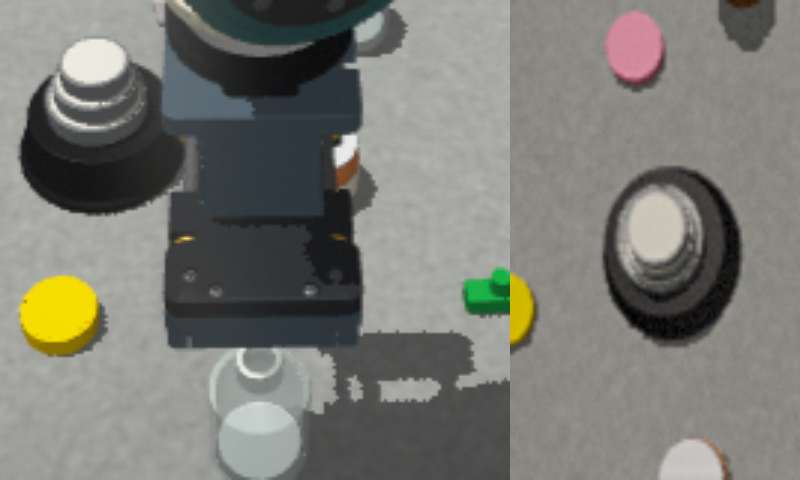

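The small lid is in hand over jar S, whose mouth is at side (257,344). The other three lids still stand undisturbed on the pot. Now lowering gently.

```bash
python3 -m jog '[{"claw":1,"x":0,"y":0,"z":-25,"wx":0,"wy":0,"wz":0},{"claw":1,"x":0,"y":0,"z":-38,"wx":0,"wy":0,"wz":0},{"claw":1,"x":0,"y":0,"z":-43,"wx":0,"wy":0,"wz":0},{"claw":1,"x":0,"y":0,"z":-45,"wx":0,"wy":0,"wz":0},{"claw":1,"x":0,"y":0,"z":-46,"wx":0,"wy":0,"wz":0},{"claw":1,"x":0,"y":0,"z":-46,"wx":0,"wy":0,"wz":0}]'
python3 -m jog '[{"claw":1,"x":0,"y":0,"z":-1,"wx":0,"wy":0,"wz":0},{"claw":1,"x":0,"y":0,"z":-1,"wx":0,"wy":0,"wz":0},{"claw":1,"x":0,"y":0,"z":-1,"wx":0,"wy":0,"wz":0}]'
```

```text
time: 4.8
tool_pos: [401.7, 346.3, 89.9]
ee_rot: [-2.599, 1.764, -0.0]
contact_force: [-0.2, -0.5, -0.0]
gripper_width: 35.0
time: 5.05
tool_pos: [401.4, 346.4, 88.9]
ee_rot: [-2.599, 1.763, -0.0]
contact_force: [-0.0, 0.1, 0.5]
gripper_width: 34.9
```

```bash
python3 -m jog '[{"claw":1,"x":0,"y":0,"z":-0.5,"wx":0,"wy":0,"wz":0},{"claw":1,"x":0,"y":0,"z":-0.5,"wx":0,"wy":0,"wz":0},{"claw":1,"x":0,"y":0,"z":-0.5,"wx":0,"wy":0,"wz":0}]'
python3 -m jog '[{"claw":1,"x":0,"y":0,"z":-0.5,"wx":0,"wy":0,"wz":0},{"claw":1,"x":0,"y":0,"z":-0.5,"wx":0,"wy":0,"wz":0},{"claw":1,"x":0,"y":0,"z":-0.5,"wx":0,"wy":0,"wz":0}]'
```

```text
time: 5.3
tool_pos: [401.4, 346.4, 88.4]
ee_rot: [-2.6, 1.763, -0.0]
contact_force: [-1.1, -1.1, 5.5]
gripper_width: 34.7
time: 5.55
tool_pos: [401.6, 346.6, 88.4]
ee_rot: [-2.599, 1.763, -0.001]
contact_force: [-2.6, -3.5, 12.9]
gripper_width: 35.2
```

Contact came at exactly the expected height. Release and lift, then measure lid M from the pictures already taken.

```bash
python3 -m jog '[{"claw":1,"x":0,"y":0,"z":0.7,"wx":0,"wy":0,"wz":0},{"claw":0.15,"x":0,"y":0,"z":0.7,"wx":0,"wy":0,"wz":0},{"claw":0,"x":0,"y":0,"z":0.7,"wx":0,"wy":0,"wz":0},{"claw":-0.4,"x":0,"y":0,"z":0.7,"wx":0,"wy":0,"wz":0},{"claw":-0.4,"x":0,"y":0,"z":5,"wx":0,"wy":0,"wz":0},{"claw":-0.4,"x":0,"y":0,"z":30,"wx":0,"wy":0,"wz":0},{"claw":-0.4,"x":0,"y":0,"z":60,"wx":0,"wy":0,"wz":0},{"claw":-0.4,"x":0,"y":0,"z":80,"wx":0,"wy":0,"wz":0}]'
python3 -m jog '[{"claw":-0.4,"x":28,"y":-26,"z":0,"wx":0,"wy":0,"wz":0},{"claw":-0.4,"x":56,"y":-52,"z":0,"wx":0,"wy":0,"wz":0},{"claw":-0.4,"x":84,"y":-78,"z":0,"wx":0,"wy":0,"wz":0},{"claw":-0.4,"x":112,"y":-104,"z":0,"wx":0,"wy":0,"wz":0},{"claw":-0.4,"x":140,"y":-130,"z":0,"wx":0,"wy":0,"wz":0},{"claw":-0.4,"x":164,"y":-153,"z":0,"wx":0,"wy":0,"wz":0},{"claw":-0.4,"x":174,"y":-162,"z":0,"wx":0,"wy":0,"wz":0},{"claw":-0.4,"x":174,"y":-162,"z":0,"wx":0,"wy":0,"wz":0}]'
python3 - <<'E'
from v import *
im={"side":cv2.imread("pics/side2.png"),"top":cv2.imread("pics/top2.png")}
for n in im:
  for thr in(150,165,180):c=circ(n,blob(im[n],*proj(n,(576,184,82)),10,thr),82);print("m",n,thr,c[0].round(1),round(2*c[1],1),round(c[2],2))
s=robot.capture("side");t=robot.capture("top")
for n,i in(("side",s),("top",t)):
  cv2.imwrite(f"pics/{n}3.png",i[:,:,::-1])
  try:
    c=circ(n,blob(i,*proj(n,(401,346,98)),12,180),98);print("placed s",n,c[0].round(1),round(2*c[1],1),round(c[2],2))
  except Exception as e: print(e)
u,v=proj("side",(401,346,90)).astype(int);a,b=proj("top",(401,346,90)).astype(int)
k=[cv2.resize(s[v-35:v+35,u-35:u+35],(400,400)),cv2.resize(t[b-35:b+35,a-35:a+35],(400,400))]
cv2.imwrite("pics/a3.png",np.hstack(k)[:,:,::-1])
E
```

```text
time: 6.22
tool_pos: [401.4, 346.5, 169.6]
ee_rot: [-2.599, 1.763, -0.0]
contact_force: [-0.1, -0.4, 0.6]
gripper_width: 63.7
time: 6.88
tool_pos: [577.0, 182.5, 167.6]
ee_rot: [-2.597, 1.767, -0.001]
contact_force: [0.2, 0.2, 0.4]
gripper_width: 63.6
m side 150 [580.1 179.1] 49.8 2.77
m side 165 [579.6 180. ] 45.6 3.9
m side 180 [576.3 185. ] 39.6 0.38
m top 150 [574.1 184.7] 43.0 1.48
m top 165 [573.6 184.2] 41.5 1.63
m top 180 [574.6 182.4] 38.5 0.33
placed s side [402.2 346.9] 29.1 0.18
max() iterable argument is empty
```

View pics/a3.png

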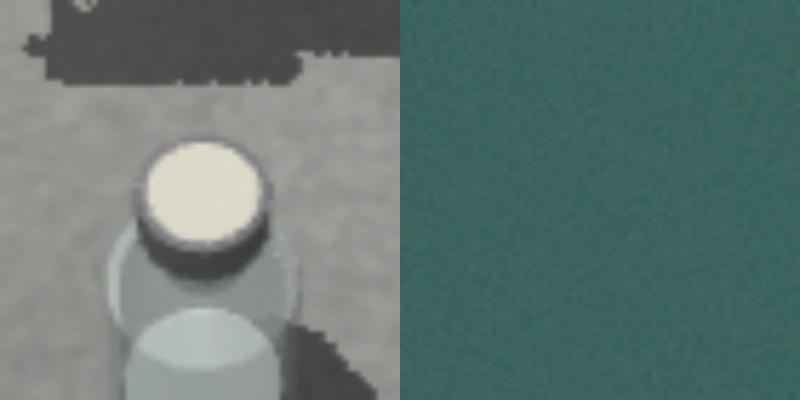

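Lid S sits flat on jar S. The side view puts the lid at (402.2,346.9) and the mouth at (402.2,348.0). Next is lid M, at about (575.5,184).

```bash
python3 -m jog '[{"claw":-0.4,"x":0,"y":0,"z":-35,"wx":0,"wy":0,"wz":0},{"claw":-0.4,"x":0,"y":0,"z":-65,"wx":0,"wy":0,"wz":0},{"claw":-0.4,"x":0,"y":0,"z":-80,"wx":0,"wy":0,"wz":0},{"claw":-0.4,"x":0,"y":0,"z":-80,"wx":0,"wy":0,"wz":0},{"claw":-0.4,"x":0,"y":0,"z":-80,"wx":0,"wy":0,"wz":0}]'
```

```text
time: 7.4
tool_pos: [574.0, 185.2, 87.3]
ee_rot: [2.6, -1.761, -0.002]
contact_force: [0.4, 0.3, -0.1]
gripper_width: 63.9
```

```bash
python3 -m jog '[{"claw":-0.4,"x":0,"y":0,"z":-10,"wx":0,"wy":0,"wz":0},{"claw":-0.4,"x":0,"y":0,"z":-15,"wx":0,"wy":0,"wz":0},{"claw":-0.4,"x":0,"y":0,"z":-15,"wx":0,"wy":0,"wz":0},{"claw":-0.4,"x":0,"y":0,"z":-15,"wx":0,"wy":0,"wz":0},{"claw":-0.4,"x":0,"y":0,"z":-15,"wx":0,"wy":0,"wz":0},{"claw":-0.4,"x":0,"y":0,"z":-15,"wx":0,"wy":0,"wz":0}]';  python3 -m jog '[{"claw":-0.4,"x":0,"y":0,"z":0,"wx":0,"wy":0,"wz":0}]'
```

```text
time: 7.9
tool_pos: [575.5, 184.3, 72.9]
ee_rot: [-2.599, 1.763, -0.001]
contact_force: [-0.7, -0.2, 0.7]
gripper_width: 63.8
time: 7.98
tool_pos: [575.4, 184.2, 72.8]
ee_rot: [-2.6, 1.763, -0.001]
contact_force: [-0.7, -0.7, 0.3]
gripper_width: 63.9
```

```bash
python3 -m jog '[{"claw":0,"x":0,"y":0,"z":0,"wx":0,"wy":0,"wz":0},{"claw":1,"x":0,"y":0,"z":0,"wx":0,"wy":0,"wz":0},{"claw":1,"x":0,"y":0,"z":0,"wx":0,"wy":0,"wz":0},{"claw":1,"x":0,"y":0,"z":0,"wx":0,"wy":0,"wz":0},{"claw":1,"x":0,"y":0,"z":0,"wx":0,"wy":0,"wz":0},{"claw":1,"x":0,"y":0,"z":10,"wx":0,"wy":0,"wz":0},{"claw":1,"x":0,"y":0,"z":35,"wx":0,"wy":0,"wz":0},{"claw":1,"x":0,"y":0,"z":60,"wx":0,"wy":0,"wz":0}]'
python3 -m jog '[{"claw":1,"x":-17,"y":-25,"z":0,"wx":0,"wy":0,"wz":0},{"claw":1,"x":-38,"y":-56,"z":0,"wx":0,"wy":0,"wz":0},{"claw":1,"x":-60,"y":-89,"z":0,"wx":0,"wy":0,"wz":0},{"claw":1,"x":-82,"y":-121,"z":0,"wx":0,"wy":0,"wz":0},{"claw":1,"x":-104,"y":-154,"z":0,"wx":0,"wy":0,"wz":0},{"claw":1,"x":-117,"y":-173,"z":0,"wx":0,"wy":0,"wz":0},{"claw":1,"x":-117,"y":-173,"z":-10,"wx":0,"wy":0,"wz":0},{"claw":1,"x":-117,"y":-173,"z":-20,"wx":0,"wy":0,"wz":0}]'
python3 -m jog '[{"claw":1,"x":0,"y":0,"z":-15,"wx":0,"wy":0,"wz":0},{"claw":1,"x":0,"y":0,"z":-25,"wx":0,"wy":0,"wz":0},{"claw":1,"x":0,"y":0,"z":-30,"wx":0,"wy":0,"wz":0},{"claw":1,"x":0,"y":0,"z":-30,"wx":0,"wy":0,"wz":0},{"claw":1,"x":0,"y":0,"z":-30,"wx":0,"wy":0,"wz":0},{"claw":1,"x":0,"y":0,"z":-30,"wx":0,"wy":0,"wz":0}]'
python3 - <<'E'
from v import *
o=robot.observe();print(o["tool_pos"])
im={n:robot.capture(n) for n in("side","top")}
for n in im:
  cv2.imwrite(f"pics/{n}4.png",im[n][:,:,::-1])
  for thr in(165,180,190):c=circ(n,blob(im[n],*proj(n,(576,184,68)),13,thr),68);print("l",n,thr,c[0].round(1),round(2*c[1],1),round(c[2],2))
s,t=im["side"],im["top"]
u,v=proj("side",(458,11,90)).astype(int);a,b=proj("top",(576,184,60)).astype(int)
k=[cv2.resize(s[v-50:v+50,u-50:u+50],(400,400)),cv2.resize(t[b-35:b+35,a-35:a+35],(400,400))]
cv2.imwrite("pics/a4.png",np.hstack(k)[:,:,::-1])
E
```

```text
time: 8.65
tool_pos: [574.5, 184.1, 133.0]
ee_rot: [2.599, -1.763, -0.002]
contact_force: [0.3, -0.1, 0.0]
gripper_width: 45.2
time: 9.32
tool_pos: [458.5, 10.5, 113.0]
ee_rot: [-2.597, 1.765, -0.003]
contact_force: [0.8, 1.1, -0.8]
gripper_width: 44.7
time: 9.82
tool_pos: [458.6, 11.5, 82.8]
ee_rot: [-2.6, 1.763, -0.0]
contact_force: [0.5, 0.9, 0.4]
gripper_width: 45.0
[458.59446002  11.49542085  82.75963383]
l side 165 [576.1 186.3] 48.8 0.25
l side 180 [576.  186.3] 47.8 0.21
l side 190 [576.  186.3] 47.1 0.26
l top 165 [574.5 184.3] 54.0 1.38
l top 180 [574.1 184.3] 50.7 0.56
l top 190 [574.3 183.8] 49.2 0.26
```

View pics/a4.png

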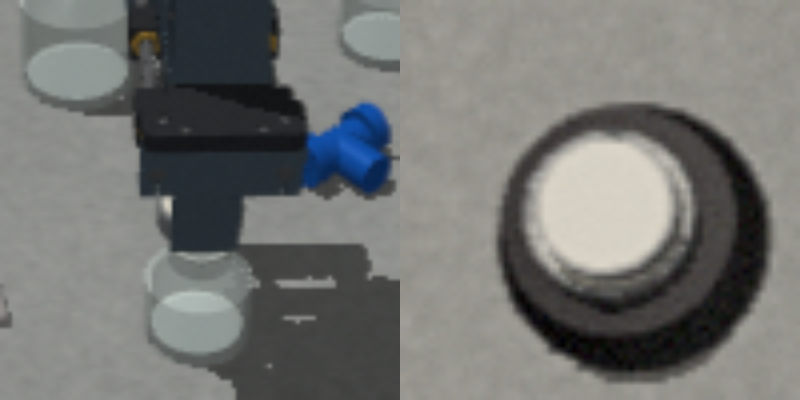

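```bash
python3 - <<'E'
from v import *
s=cv2.imread("pics/side4.png"); p=np.array([458.6,11.5,82.8]);y=np.array([-.929,-.37,0])
u,v=proj("side",p).astype(int);h=22
k=cv2.resize(s[v-30:v+14,u-h:u+h],(660,660),interpolation=cv2.INTER_CUBIC)
def mk(q,c):
    a=(proj("side",q)-[u-h,v-30]+.5)*15;cv2.circle(k,tuple(int(i) for i in a),4,c,-1)
A=np.linspace(0,6.28,60)
for a in A: mk(p+[23*np.cos(a),23*np.sin(a),-4.4+14],(0,0,255)); mk(p+[23*np.cos(a),23*np.sin(a),-4.4],(255,0,0))
for j in A: mk([458.4+17*np.cos(j),11.1+17*np.sin(j),66],(0,255,0))
cv2.imwrite("pics/a5.png",k)
E
```

```text
(no output)
```

View pics/a5.png

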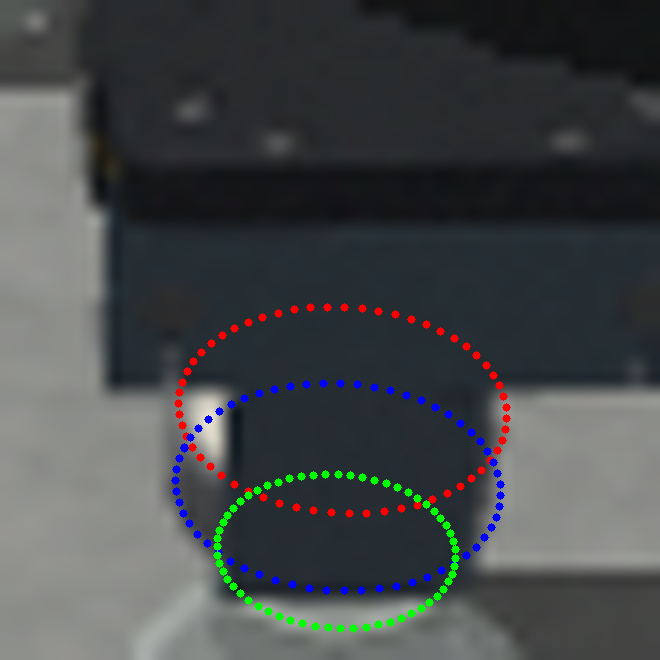

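The held lid's outline matches the TCP-centred prediction to within about 1 mm. Now lowering it on.

```bash
python3 -m jog '[{"claw":1,"x":0,"y":0,"z":-7,"wx":0,"wy":0,"wz":0},{"claw":1,"x":0,"y":0,"z":-10,"wx":0,"wy":0,"wz":0},{"claw":1,"x":0,"y":0,"z":-11.3,"wx":0,"wy":0,"wz":0},{"claw":1,"x":0,"y":0,"z":-11.3,"wx":0,"wy":0,"wz":0},{"claw":1,"x":0,"y":0,"z":-11.3,"wx":0,"wy":0,"wz":0}]'
python3 -m jog '[{"claw":1,"x":0,"y":0,"z":-0.6,"wx":0,"wy":0,"wz":0},{"claw":1,"x":0,"y":0,"z":-0.6,"wx":0,"wy":0,"wz":0},{"claw":1,"x":0,"y":0,"z":-0.6,"wx":0,"wy":0,"wz":0}]'
```

```text
time: 10.33
tool_pos: [458.1, 11.2, 71.0]
ee_rot: [2.6, -1.763, -0.001]
contact_force: [-0.2, -0.8, 1.0]
gripper_width: 45.1
time: 10.58
tool_pos: [458.2, 11.2, 70.6]
ee_rot: [-2.6, 1.763, -0.0]
contact_force: [-0.6, -1.1, -0.6]
gripper_width: 44.8
```

```bash
python3 -m jog '[{"claw":1,"x":0,"y":0,"z":-0.6,"wx":0,"wy":0,"wz":0},{"claw":1,"x":0,"y":0,"z":-0.6,"wx":0,"wy":0,"wz":0},{"claw":1,"x":0,"y":0,"z":-0.6,"wx":0,"wy":0,"wz":0}]'
python3 -m jog '[{"claw":1,"x":0,"y":0,"z":-0.4,"wx":0,"wy":0,"wz":0},{"claw":1,"x":0,"y":0,"z":-0.4,"wx":0,"wy":0,"wz":0},{"claw":1,"x":0,"y":0,"z":-0.4,"wx":0,"wy":0,"wz":0}]'
```

```text
time: 10.83
tool_pos: [458.3, 11.2, 70.4]
ee_rot: [-2.6, 1.763, -0.0]
contact_force: [-3.9, 0.0, 11.4]
gripper_width: 44.9
time: 11.08
tool_pos: [458.5, 11.2, 70.3]
ee_rot: [-2.6, 1.763, -0.0]
contact_force: [-5.9, 0.8, 19.6]
gripper_width: 44.8
```

```bash
python3 -m jog '[{"claw":1,"x":0,"y":0,"z":0.9,"wx":0,"wy":0,"wz":0},{"claw":-0.1,"x":0,"y":0,"z":0.9,"wx":0,"wy":0,"wz":0},{"claw":-0.25,"x":0,"y":0,"z":0.9,"wx":0,"wy":0,"wz":0},{"claw":-0.7,"x":0,"y":0,"z":0.9,"wx":0,"wy":0,"wz":0},{"claw":-0.7,"x":0,"y":0,"z":5,"wx":0,"wy":0,"wz":0},{"claw":-0.7,"x":0,"y":0,"z":30,"wx":0,"wy":0,"wz":0},{"claw":-0.7,"x":0,"y":0,"z":60,"wx":0,"wy":0,"wz":0},{"claw":-0.7,"x":0,"y":0,"z":70,"wx":0,"wy":0,"wz":0}]'
python3 -m jog '[{"claw":-0.7,"x":17,"y":25,"z":0,"wx":0,"wy":0,"wz":0},{"claw":-0.7,"x":38,"y":56,"z":0,"wx":0,"wy":0,"wz":0},{"claw":-0.7,"x":60,"y":89,"z":0,"wx":0,"wy":0,"wz":0},{"claw":-0.7,"x":82,"y":121,"z":0,"wx":0,"wy":0,"wz":0},{"claw":-0.7,"x":104,"y":154,"z":0,"wx":0,"wy":0,"wz":0},{"claw":-0.7,"x":116.5,"y":174,"z":0,"wx":0,"wy":0,"wz":0},{"claw":-0.7,"x":116.5,"y":174,"z":-30,"wx":0,"wy":0,"wz":0},{"claw":-0.7,"x":116.5,"y":174,"z":-60,"wx":0,"wy":0,"wz":0}]'
python3 - <<'E'
from v import *
im={n:robot.capture(n) for n in("side","top")}
for n in im:
  cv2.imwrite(f"pics/{n}6.png",im[n][:,:,::-1])
  for thr in(165,180,190):
    try:c=circ(n,blob(im[n],*proj(n,(458,11,80)),14,thr),80);print("placed m",n,thr,c[0].round(1),round(2*c[1],1),round(c[2],2))
    except Exception as e:print(n,e)
E
python3 -m jog '[{"claw":-0.7,"x":0,"y":0,"z":0,"wx":0,"wy":0,"wz":0},{"claw":-0.7,"x":0,"y":0,"z":0,"wx":0,"wy":0,"wz":0},{"claw":-0.7,"x":0,"y":0,"z":0,"wx":0,"wy":0,"wz":0}]'
```

```text
time: 11.75
tool_pos: [459.5, 11.2, 142.7]
ee_rot: [-2.599, 1.763, -0.004]
contact_force: [1.4, 0.3, 0.7]
gripper_width: 77.4
time: 12.42
tool_pos: [576.5, 187.0, 80.0]
ee_rot: [-2.599, 1.76, -0.004]
contact_force: [0.5, -0.5, -1.5]
gripper_width: 77.4
placed m side 165 [459.6  12.1] 40.7 0.34
placed m side 180 [459.5  12.3] 39.4 0.26
placed m side 190 [459.5  12.4] 38.7 0.28
placed m top 165 [455.7  10.4] 51.0 1.61
placed m top 180 [458.    9.9] 40.8 0.2
placed m top 190 [457.9   9.8] 39.8 0.19
time: 12.77
tool_pos: [575.7, 185.3, 81.4]
ee_rot: [-2.598, 1.763, -0.002]
contact_force: [-0.4, 0.0, 0.3]
gripper_width: 77.8
```

Lid M is centred: the top view puts the lid at (458.0,9.9) and the mouth at (458.4,9.7). Now lid L.

```bash
python3 -m jog '[{"claw":-0.7,"x":-0.7,"y":-0.3,"z":-14,"wx":0,"wy":0,"wz":0},{"claw":-0.7,"x":-0.7,"y":-0.3,"z":-21,"wx":0,"wy":0,"wz":0},{"claw":-0.7,"x":-0.7,"y":-0.3,"z":-22.8,"wx":0,"wy":0,"wz":0},{"claw":-0.7,"x":-0.7,"y":-0.3,"z":-22.8,"wx":0,"wy":0,"wz":0},{"claw":-0.7,"x":-0.7,"y":-0.3,"z":-22.8,"wx":0,"wy":0,"wz":0},{"claw":-0.7,"x":-0.7,"y":-0.3,"z":-22.8,"wx":0,"wy":0,"wz":0}]'
python3 -m jog '[{"claw":-0.3,"x":0,"y":0,"z":0,"wx":0,"wy":0,"wz":0},{"claw":1,"x":0,"y":0,"z":0,"wx":0,"wy":0,"wz":0},{"claw":1,"x":0,"y":0,"z":0,"wx":0,"wy":0,"wz":0},{"claw":1,"x":0,"y":0,"z":0,"wx":0,"wy":0,"wz":0},{"claw":1,"x":0,"y":0,"z":0,"wx":0,"wy":0,"wz":0},{"claw":1,"x":0,"y":0,"z":0,"wx":0,"wy":0,"wz":0}]'
```

```text
time: 13.27
tool_pos: [574.2, 185.0, 57.0]
ee_rot: [-2.6, 1.763, -0.0]
contact_force: [1.0, 0.6, 0.5]
gripper_width: 77.7
time: 13.77
tool_pos: [574.1, 185.0, 56.9]
ee_rot: [-2.6, 1.763, -0.0]
contact_force: [-0.4, -0.0, 2.4]
gripper_width: 55.0
```

```bash
python3 -m jog '[{"claw":1,"x":0,"y":0,"z":10,"wx":0,"wy":0,"wz":0},{"claw":1,"x":0,"y":0,"z":35,"wx":0,"wy":0,"wz":0},{"claw":1,"x":0,"y":0,"z":65,"wx":0,"wy":0,"wz":0},{"claw":1,"x":2,"y":-20,"z":85,"wx":0,"wy":0,"wz":0},{"claw":1,"x":4.5,"y":-53,"z":85,"wx":0,"wy":0,"wz":0},{"claw":1,"x":7.4,"y":-87,"z":85,"wx":0,"wy":0,"wz":0},{"claw":1,"x":10.4,"y":-121,"z":85,"wx":0,"wy":0,"wz":0},{"claw":1,"x":13.3,"y":-155,"z":85,"wx":0,"wy":0,"wz":0}]'
python3 -m jog '[{"claw":1,"x":3,"y":-34,"z":0,"wx":0,"wy":0,"wz":0},{"claw":1,"x":6,"y":-68,"z":0,"wx":0,"wy":0,"wz":0},{"claw":1,"x":9,"y":-102,"z":0,"wx":0,"wy":0,"wz":0},{"claw":1,"x":12,"y":-136,"z":0,"wx":0,"wy":0,"wz":0},{"claw":1,"x":15,"y":-170,"z":0,"wx":0,"wy":0,"wz":0},{"claw":1,"x":18,"y":-204,"z":0,"wx":0,"wy":0,"wz":0},{"claw":1,"x":19.2,"y":-220,"z":0,"wx":0,"wy":0,"wz":0},{"claw":1,"x":19.2,"y":-224.6,"z":0,"wx":0,"wy":0,"wz":0}]'
python3 -m jog '[{"claw":1,"x":0,"y":0,"z":-15,"wx":0,"wy":0,"wz":0},{"claw":1,"x":0,"y":0,"z":-30,"wx":0,"wy":0,"wz":0},{"claw":1,"x":0,"y":0,"z":-40,"wx":0,"wy":0,"wz":0},{"claw":1,"x":0,"y":0,"z":-40,"wx":0,"wy":0,"wz":0},{"claw":1,"x":0,"y":0,"z":-40,"wx":0,"wy":0,"wz":0},{"claw":1,"x":0,"y":0,"z":-40,"wx":0,"wy":0,"wz":0}]'
python3 - <<'E'
from v import *
im={n:robot.capture(n) for n in("side","top")}
for n in im:
  cv2.imwrite(f"pics/{n}7.png",im[n][:,:,::-1])
  for thr in(165,180,190):
    try:c=circ(n,blob(im[n],*proj(n,(575,185,54)),16,thr),54);print("xl",n,thr,c[0].round(1),round(2*c[1],1),round(c[2],2))
    except Exception as e:print(n,e)
E
```

```text
time: 14.43
tool_pos: [587.2, 28.5, 142.7]
ee_rot: [-2.6, 1.763, -0.001]
contact_force: [0.5, 0.1, -0.2]
gripper_width: 54.8
time: 15.1
tool_pos: [606.6, -197.1, 142.3]
ee_rot: [-2.598, 1.766, -0.001]
contact_force: [0.0, 0.6, -0.9]
gripper_width: 55.0
time: 15.6
tool_pos: [606.6, -194.0, 101.7]
ee_rot: [2.601, -1.762, -0.0]
contact_force: [-0.0, 0.8, 0.1]
gripper_width: 55.2
xl side 165 [575.9 187.2] 58.3 0.27
xl side 180 [575.9 187.2] 57.2 0.31
xl side 190 [576.  187.2] 56.1 0.36
xl top 165 [574.4 184.6] 62.5 0.29
xl top 180 [574.4 184.7] 61.5 0.28
xl top 190 [574.5 184.7] 60.7 0.27
```

```bash
python3 -m jog '[{"claw":1,"x":0,"y":0,"z":-5,"wx":0,"wy":0,"wz":0},{"claw":1,"x":0,"y":0,"z":-7.5,"wx":0,"wy":0,"wz":0},{"claw":1,"x":0,"y":0,"z":-8.2,"wx":0,"wy":0,"wz":0},{"claw":1,"x":0,"y":0,"z":-8.2,"wx":0,"wy":0,"wz":0},{"claw":1,"x":0,"y":0,"z":-8.2,"wx":0,"wy":0,"wz":0}]'
python3 -m jog '[{"claw":1,"x":0,"y":0,"z":-0.6,"wx":0,"wy":0,"wz":0},{"claw":1,"x":0,"y":0,"z":-0.6,"wx":0,"wy":0,"wz":0},{"claw":1,"x":0,"y":0,"z":-0.6,"wx":0,"wy":0,"wz":0}]'
```

```text
time: 16.12
tool_pos: [606.4, -194.7, 93.5]
ee_rot: [2.6, -1.764, -0.0]
contact_force: [0.1, 0.2, -0.4]
gripper_width: 55.0
time: 16.37
tool_pos: [606.5, -194.7, 93.0]
ee_rot: [-2.6, 1.763, -0.0]
contact_force: [-0.1, 0.1, 0.1]
gripper_width: 55.1
```

```bash
python3 -m jog '[{"claw":1,"x":0,"y":0,"z":-0.5,"wx":0,"wy":0,"wz":0},{"claw":1,"x":0,"y":0,"z":-0.5,"wx":0,"wy":0,"wz":0},{"claw":1,"x":0,"y":0,"z":-0.5,"wx":0,"wy":0,"wz":0}]'
```

```text
time: 16.62
tool_pos: [606.6, -194.7, 92.9]
ee_rot: [-2.6, 1.764, -0.0]
contact_force: [-2.3, 0.9, 5.3]
gripper_width: 55.3
```

Contact came at the expected 92.9. Release, go to the stack for lid XL, and check lid L on the way.

```bash
python3 -m jog '[{"claw":1,"x":0,"y":0,"z":0.4,"wx":0,"wy":0,"wz":0},{"claw":-0.3,"x":0,"y":0,"z":0.4,"wx":0,"wy":0,"wz":0},{"claw":-0.5,"x":0,"y":0,"z":0.4,"wx":0,"wy":0,"wz":0},{"claw":-1,"x":0,"y":0,"z":0.4,"wx":0,"wy":0,"wz":0},{"claw":-1,"x":0,"y":0,"z":5,"wx":0,"wy":0,"wz":0},{"claw":-1,"x":0,"y":0,"z":25,"wx":0,"wy":0,"wz":0},{"claw":-1,"x":0,"y":0,"z":45,"wx":0,"wy":0,"wz":0},{"claw":-1,"x":-2,"y":20,"z":50,"wx":0,"wy":0,"wz":0}]'
python3 -m jog '[{"claw":-1,"x":-3,"y":38,"z":0,"wx":0,"wy":0,"wz":0},{"claw":-1,"x":-6,"y":76,"z":0,"wx":0,"wy":0,"wz":0},{"claw":-1,"x":-9,"y":114,"z":0,"wx":0,"wy":0,"wz":0},{"claw":-1,"x":-12,"y":152,"z":0,"wx":0,"wy":0,"wz":0},{"claw":-1,"x":-15,"y":190,"z":0,"wx":0,"wy":0,"wz":0},{"claw":-1,"x":-18,"y":228,"z":0,"wx":0,"wy":0,"wz":0},{"claw":-1,"x":-21,"y":266,"z":0,"wx":0,"wy":0,"wz":0},{"claw":-1,"x":-24,"y":300,"z":0,"wx":0,"wy":0,"wz":0}]'
python3 -m jog '[{"claw":-1,"x":-3,"y":30,"z":0,"wx":0,"wy":0,"wz":0},{"claw":-1,"x":-6,"y":60,"z":0,"wx":0,"wy":0,"wz":0},{"claw":-1,"x":-6,"y":60,"z":-20,"wx":0,"wy":0,"wz":0},{"claw":-1,"x":-6,"y":60,"z":-55,"wx":0,"wy":0,"wz":0},{"claw":-1,"x":-6,"y":60,"z":-75,"wx":0,"wy":0,"wz":0},{"claw":-1,"x":-6,"y":60,"z":-75,"wx":0,"wy":0,"wz":0},{"claw":-1,"x":-6,"y":60,"z":-75,"wx":0,"wy":0,"wz":0},{"claw":-1,"x":-6,"y":60,"z":-75,"wx":0,"wy":0,"wz":0}]'
python3 - <<'E'
from v import *
im={n:robot.capture(n) for n in("side","top")}
for n in im:
  cv2.imwrite(f"pics/{n}8.png",im[n][:,:,::-1])
  for thr in(165,180,190):
    try:c=circ(n,blob(im[n],*proj(n,(607,-194,104)),17,thr),104);print("placed l",n,thr,c[0].round(1),round(2*c[1],1),round(c[2],2))
    except Exception as e:print(n,e)
E
```

```text
time: 17.28
tool_pos: [606.3, -176.9, 145.7]
ee_rot: [-2.598, 1.765, -0.007]
contact_force: [1.5, 0.7, 0.6]
gripper_width: 91.2
time: 17.95
tool_pos: [580.1, 127.5, 142.9]
ee_rot: [-2.6, 1.763, -0.001]
contact_force: [1.0, -0.7, -0.5]
gripper_width: 91.5
time: 18.62
tool_pos: [575.3, 185.5, 68.8]
ee_rot: [-2.599, 1.763, -0.001]
contact_force: [-0.2, 0.1, 1.0]
gripper_width: 91.5
placed l side 165 [ 608.7 -193. ] 50.9 0.46
placed l side 180 [ 608.5 -192.6] 49.1 0.4
placed l side 190 [ 608.3 -192.6] 48.2 0.42
placed l top 165 [ 608.5 -191.5] 55.5 3.14
placed l top 180 [ 607.2 -195.5] 50.6 0.22
placed l top 190 [ 607.1 -195.5] 49.7 0.22
```

Lid L is centred to about 1 mm. Grasp lid XL.

```bash
python3 -m jog '[{"claw":-1,"x":0,"y":0.2,"z":-15,"wx":0,"wy":0,"wz":0},{"claw":-1,"x":0,"y":0.2,"z":-23,"wx":0,"wy":0,"wz":0},{"claw":-1,"x":0,"y":0.2,"z":-25,"wx":0,"wy":0,"wz":0},{"claw":-1,"x":0,"y":0.2,"z":-25,"wx":0,"wy":0,"wz":0},{"claw":-1,"x":0,"y":0.2,"z":-25,"wx":0,"wy":0,"wz":0},{"claw":-1,"x":0,"y":0.2,"z":-25,"wx":0,"wy":0,"wz":0}]'
python3 -m jog '[{"claw":-0.5,"x":0,"y":0,"z":0,"wx":0,"wy":0,"wz":0},{"claw":1,"x":0,"y":0,"z":0,"wx":0,"wy":0,"wz":0},{"claw":1,"x":0,"y":0,"z":0,"wx":0,"wy":0,"wz":0},{"claw":1,"x":0,"y":0,"z":0,"wx":0,"wy":0,"wz":0},{"claw":1,"x":0,"y":0,"z":0,"wx":0,"wy":0,"wz":0},{"claw":1,"x":0,"y":0,"z":0,"wx":0,"wy":0,"wz":0}]'
```

```text
time: 19.22
tool_pos: [574.8, 185.6, 43.0]
ee_rot: [-2.599, 1.763, -0.001]
contact_force: [0.1, -1.1, 0.3]
gripper_width: 91.4
time: 19.72
tool_pos: [574.5, 185.5, 42.5]
ee_rot: [-2.6, 1.764, -0.0]
contact_force: [-1.5, 0.0, 1.8]
gripper_width: 65.1
```

```bash
python3 -m jog '[{"claw":1,"x":0,"y":0,"z":10,"wx":0,"wy":0,"wz":0},{"claw":1,"x":0,"y":0,"z":40,"wx":0,"wy":0,"wz":0},{"claw":1,"x":0,"y":0,"z":75,"wx":0,"wy":0,"wz":0},{"claw":1,"x":-5,"y":-16,"z":100,"wx":0,"wy":0,"wz":0},{"claw":1,"x":-15,"y":-49,"z":100,"wx":0,"wy":0,"wz":0},{"claw":1,"x":-25,"y":-82,"z":100,"wx":0,"wy":0,"wz":0},{"claw":1,"x":-35,"y":-115,"z":100,"wx":0,"wy":0,"wz":0},{"claw":1,"x":-45,"y":-148,"z":100,"wx":0,"wy":0,"wz":0}]'
python3 -m jog '[{"claw":1,"x":-10,"y":-33,"z":0,"wx":0,"wy":0,"wz":0},{"claw":1,"x":-20,"y":-66,"z":0,"wx":0,"wy":0,"wz":0},{"claw":1,"x":-30,"y":-99,"z":0,"wx":0,"wy":0,"wz":0},{"claw":1,"x":-40,"y":-132,"z":0,"wx":0,"wy":0,"wz":0},{"claw":1,"x":-50,"y":-165,"z":0,"wx":0,"wy":0,"wz":0},{"claw":1,"x":-60,"y":-198,"z":0,"wx":0,"wy":0,"wz":0},{"claw":1,"x":-70,"y":-231,"z":0,"wx":0,"wy":0,"wz":0},{"claw":1,"x":-80,"y":-264,"z":0,"wx":0,"wy":0,"wz":0}]'
python3 -m jog '[{"claw":1,"x":-10,"y":-33,"z":0,"wx":0,"wy":0,"wz":0},{"claw":1,"x":-20,"y":-66,"z":0,"wx":0,"wy":0,"wz":0},{"claw":1,"x":-25.3,"y":-81.5,"z":0,"wx":0,"wy":0,"wz":0},{"claw":1,"x":-25.3,"y":-81.5,"z":-20,"wx":0,"wy":0,"wz":0},{"claw":1,"x":-25.3,"y":-81.5,"z":-45,"wx":0,"wy":0,"wz":0},{"claw":1,"x":-25.3,"y":-81.5,"z":-55,"wx":0,"wy":0,"wz":0},{"claw":1,"x":-25.3,"y":-81.5,"z":-55,"wx":0,"wy":0,"wz":0},{"claw":1,"x":-25.3,"y":-81.5,"z":-55,"wx":0,"wy":0,"wz":0}]'
python3 -m jog '[{"claw":1,"x":0,"y":0,"z":0,"wx":0,"wy":0,"wz":0},{"claw":1,"x":0,"y":0,"z":0,"wx":0,"wy":0,"wz":0}]'
```

```text
time: 20.38
tool_pos: [528.8, 36.3, 143.3]
ee_rot: [-2.6, 1.763, -0.001]
contact_force: [0.4, -0.6, -1.0]
gripper_width: 65.1
time: 21.05
tool_pos: [448.7, -228.0, 143.2]
ee_rot: [-2.6, 1.763, -0.001]
contact_force: [0.9, 0.9, -1.8]
gripper_width: 65.1
time: 21.72
tool_pos: [424.2, -307.7, 87.8]
ee_rot: [-2.6, 1.763, 0.001]
contact_force: [0.7, 0.9, -0.3]
gripper_width: 65.1
time: 21.88
tool_pos: [424.9, -308.2, 88.7]
ee_rot: [2.6, -1.763, 0.003]
contact_force: [0.5, 0.4, -1.1]
gripper_width: 65.0
```

```bash
python3 -m jog '[{"claw":1,"x":-0.3,"y":0,"z":-6,"wx":0,"wy":0,"wz":0},{"claw":1,"x":-0.3,"y":0,"z":-9,"wx":0,"wy":0,"wz":0},{"claw":1,"x":-0.3,"y":0,"z":-9.8,"wx":0,"wy":0,"wz":0},{"claw":1,"x":-0.3,"y":0,"z":-9.8,"wx":0,"wy":0,"wz":0},{"claw":1,"x":-0.3,"y":0,"z":-9.8,"wx":0,"wy":0,"wz":0}]'
python3 -m jog '[{"claw":1,"x":0,"y":0,"z":-0.5,"wx":0,"wy":0,"wz":0},{"claw":1,"x":0,"y":0,"z":-0.5,"wx":0,"wy":0,"wz":0},{"claw":1,"x":0,"y":0,"z":-0.5,"wx":0,"wy":0,"wz":0}]'
```

```text
time: 22.3
tool_pos: [423.8, -307.9, 77.5]
ee_rot: [-2.6, 1.763, 0.0]
contact_force: [0.1, 0.6, -0.4]
gripper_width: 65.4
time: 22.55
tool_pos: [423.9, -308.0, 77.5]
ee_rot: [-2.6, 1.764, 0.0]
contact_force: [-2.6, 2.3, 9.3]
gripper_width: 65.0
```

```bash
python3 -m jog '[{"claw":1,"x":0,"y":0,"z":-0.4,"wx":0,"wy":0,"wz":0},{"claw":1,"x":0,"y":0,"z":-0.4,"wx":0,"wy":0,"wz":0},{"claw":1,"x":0,"y":0,"z":-0.4,"wx":0,"wy":0,"wz":0}]'
```

```text
time: 22.8
tool_pos: [423.9, -308.0, 77.4]
ee_rot: [-2.6, 1.764, 0.0]
contact_force: [-5.5, 3.7, 17.1]
gripper_width: 65.4
```

```bash
python3 -m jog '[{"claw":1,"x":0,"y":0,"z":0.8,"wx":0,"wy":0,"wz":0},{"claw":-0.5,"x":0,"y":0,"z":0.8,"wx":0,"wy":0,"wz":0},{"claw":-1,"x":0,"y":0,"z":0.8,"wx":0,"wy":0,"wz":0},{"claw":-1,"x":0,"y":0,"z":0.8,"wx":0,"wy":0,"wz":0},{"claw":-1,"x":0,"y":0,"z":5,"wx":0,"wy":0,"wz":0},{"claw":-1,"x":0,"y":0,"z":35,"wx":0,"wy":0,"wz":0},{"claw":-1,"x":0,"y":0,"z":75,"wx":0,"wy":0,"wz":0},{"claw":-1,"x":0,"y":0,"z":110,"wx":0,"wy":0,"wz":0}]'
python3 -m jog '[{"claw":-1,"x":-17,"y":-36,"z":0,"wx":0,"wy":0,"wz":0},{"claw":-1,"x":-33,"y":-70,"z":0,"wx":0,"wy":0,"wz":0},{"claw":-1,"x":-50,"y":-105,"z":0,"wx":0,"wy":0,"wz":0},{"claw":-1,"x":-66,"y":-140,"z":0,"wx":0,"wy":0,"wz":0},{"claw":-1,"x":-83,"y":-175,"z":0,"wx":0,"wy":0,"wz":0},{"claw":-1,"x":-100,"y":-210,"z":0,"wx":0,"wy":0,"wz":0},{"claw":-1,"x":-117,"y":-245,"z":0,"wx":0,"wy":0,"wz":0},{"claw":-1,"x":-133,"y":-280,"z":0,"wx":0,"wy":0,"wz":0}]'
python3 -m jog '[{"claw":-1,"x":-20,"y":-40,"z":0,"wx":0,"wy":0,"wz":0},{"claw":-1,"x":-20,"y":-40,"z":0,"wx":0,"wy":0,"wz":0},{"claw":-1,"x":-20,"y":-40,"z":0,"wx":0,"wy":0,"wz":0},{"claw":-1,"x":-20,"y":-40,"z":0,"wx":0,"wy":0,"wz":0}]'
python3 - <<'E'
from v import *
im={n:robot.capture(n) for n in("side","top")}
P={"xl":(424,-308,89),"l":(607,-194,104),"m":(458,11,80),"s":(401.5,346,98)}
M={"xl":((423.3,-309.5),(425,-306.2)),"l":((606.1,-195.6),(607.7,-193.5)),"m":((458.4,9.7),(458.5,12.5)),"s":((400.6,344.5),(402.3,348))}
rows=[]
for n in("side","top"):
  cv2.imwrite(f"pics/{n}9.png",im[n][:,:,::-1]);T=[]
  for j,p in P.items():
    u,v=proj(n,p)
    try:c=circ(n,blob(im[n],u,v,17,185),p[2]);m=np.array(M[j][n=="side"]);print(j,n,c[0].round(1),"d",round(2*c[1],1),"minus mouth",(c[0]-m).round(1))
    except Exception as e:print(j,n,e)
    u,v=int(u),int(v);k=im[n][max(v-32,0):v+32,u-32:u+32];T.append(cv2.resize(k,(200,200)))
  rows.append(np.hstack(T))
cv2.imwrite("pics/a9.png",np.vstack(rows)[:,:,::-1])
E
```

```text
time: 23.47
tool_pos: [423.5, -307.7, 188.3]
ee_rot: [-2.6, 1.763, 0.002]
contact_force: [1.0, -0.6, 0.9]
gripper_width: 91.3
time: 24.13
tool_pos: [289.5, -589.5, 187.0]
ee_rot: [-2.6, 1.764, -0.0]
contact_force: [1.3, -0.2, -1.1]
gripper_width: 91.3
time: 24.47
tool_pos: [270.8, -627.4, 186.5]
ee_rot: [-2.599, 1.764, 0.001]
contact_force: [0.2, 0.2, -0.3]
gripper_width: 90.9
xl side [ 425.9 -306.1] d 54.2 minus mouth [0.9 0.1]
l side [ 608.4 -192.4] d 44.9 minus mouth [0.7 1.1]
m side [459.5  12.5] d 36.4 minus mouth [1. 0.]
s side [402.2 346.9] d 27.2 minus mouth [-0.1 -1.1]
xl top [ 423.7 -309.4] d 51.4 minus mouth [0.4 0.1]
l top [ 607.2 -195.4] d 47.2 minus mouth [1.1 0.2]
m top [457.8   9.8] d 37.4 minus mouth [-0.6  0.1]
s top [400.3 344.4] d 26.5 minus mouth [-0.3 -0.1]
```

View pics/a9.png

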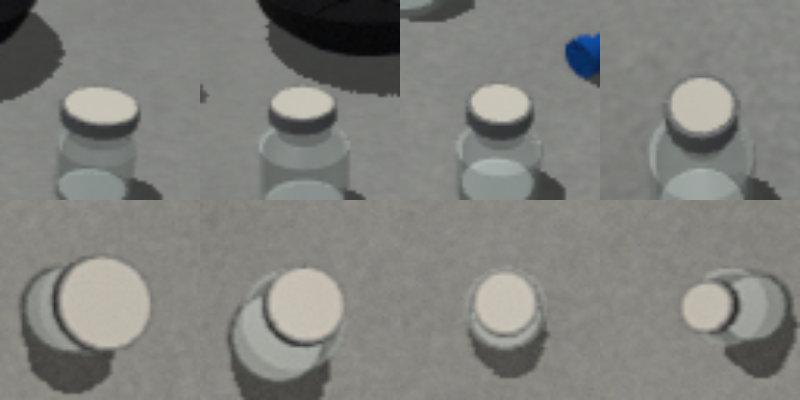

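View pics/top9.png

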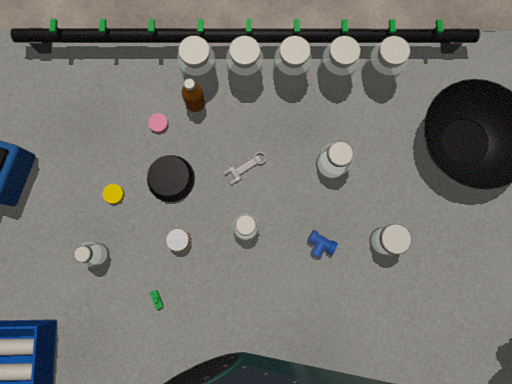

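All four lids lie flat, white side up, on their jars at top (396,240), (340,154), (246,225) and (83,254). The jars have not moved, the pot is bare, and the arm is clear. Handing in.

```bash
python3 -c "
from rig import robot
print(robot.close_job())"
```

```text
the job is handed in; nothing more can be done
None
```

All four lids are on their jars, and I handed the job in at about 24.6 s. I took the stack apart from the top down: S, M, L, then XL. Each lid was gripped by its edge, lowered until light contact, and released. The contact forces I read stayed below about 20 N, and no lid touched the table.

**Last checks:** both cameras show every lid flat, white side up and within about 1.3 mm of its jar's mouth centre as first measured. The jars and the other objects have not visibly moved, the pot is bare, and the arm stands clear with the gripper open.

**Disagreements:**
- The two cameras differ from each other by about 2–3 mm in absolute position, so I aimed at their average. Within each view the lids and mouths agree.
- The lids' white top faces measure smaller than the stated diameters. The gripper openings (35, 45, 55 and 65 mm) match the stated sizes to about 1 mm.
- My first move command was refused for missing keys, and nothing moved.

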